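# Set the bento's day wheel to Monday

## Robot

A 6-joint arm with a two-finger parallel gripper is mounted at the origin on the work surface. World frame = base frame: x ahead of the robot, y to its left, z up, the work surface at z = 0. Lengths are in m, angles in rad, forces in N, time in s.
With the tool pointing down it reaches from about 0.15 to 0.775 m from the base axis. Payload 6.1 kg.
Tool frame: the origin (TCP) lies between the finger pads; the fingertips stand 11 mm ahead of it and the grasp point (between the pads) lies 8 mm behind it (tip_reach is the z of the fingertips in the tool frame, in m); z points along the fingers, x is the direction in which the jaws open and shut, and the axes are right-handed (so a half turn about z gives the same grasp; the last joint's range is limited). The gripper opens to 85 mm and grips with 20 to 120 N. Pads are 22 mm wide; open, the fingers measure 114 mm over their backs; the gripper's body (76 mm by 85 mm) begins 54 mm behind the grasp point. The pads swing forward as they close: fully open they stand 13 mm farther back than shut.
Start: joints at [1.291, 0.126, -0.04, 1.405, 0, 1.571], TCP at [0.145, 0.505, 0.242] pointing down, gripper open.
Joint ranges: [-2.72, 2.72], [-0.95, 1.95], [-1.27, 1.35], [-1.78, 2.02], [-1.46, 1.47], [-3.14, 3.14]. Speed limits (rad/s): [2.39, 2.39, 3.01, 3.14, 3.14, 3.14].

## Interface

Orientations are given as a 3x3 rotation matrix whose columns are the frame's x, y, z axes.
In Python, from rig import * gives the robot as it stands.
- The arm moves only by the shell command python3 -m crank 'ROWS' [FORCE]. ROWS is JSON, a list of rows, each a list of 3 entries, a list of its own where there are three numbers: the shift along the world's x, y, z each as a share of 0.075 m, from -1 to 1, then the turn, a rotation vector about the world's x, y, z each as a share of 2 rad, from -1 to 1, then the closure, from 0 (fully open) to 1 (shut). In form: [[[tx, ty, tz], [rx, ry, rz], hand], ...]. A call has 1 to 20 rows; each row shifts and turns the pose as measured when the row begins; what a row does not reach is not made up. A row lasts 1/10 s, in which the tool goes at most 50 mm and 8.59 degrees, less where a joint would pass 70% of its speed; a pose out of reach is approached as far as the arm can. A call with a number of a shift or a turn outside -1 to 1 is refused whole. A call with a gripper value outside its range is refused whole. The fingers move at their own pace and stop on an object; FORCE is the grip in N (left out, the last holds). Time passes only in rows, so rows that do not move let the fingers close. It gives the time, the measured TCP pose, the force and the opening at its end, in the units of the state.
- sense(): the state, without advancing time (a new reading comes with each control period).
- grab_frame(name): name is "side" or "top" or "wrist"; returns (picture, depth): 480x640x3 uint8, blue, green, red; 480x640 float32, m along the optical axis (not along the pixel's ray), 0 where there is no reading.
- camera_model(name): a dict with "fx", "fy", "cx", "cy" (pixels), "k1" (the pictures are not rectified: a ray, as slopes to the right and down, at radius r is drawn at 1 + k1 r^2 times it, then the intrinsics apply), "pose" (4x4, takes a point from camera to world coordinates). Camera axes: x right, y down, z forward; pixel columns grow to the right and rows downward; lengths in m; the calibration is good to about 2 mm. A picture is of the moment at which its call begins: read the wrist's pose just before it. camera_model takes no time and is no camera call; for the wrist camera it gives the pose at the moment of the call.
- finish_job(): hands the job in, once; it reports no verdict.
The state is a dict: "clock": time; "joint_positions": joint angles; "qvel": joint speeds; "joint_torque": joint torques, N m; "tcp_pos": TCP position; "eef_rot": TCP orientation; "ft_force": force on the tool from outside, world axes, zero at the start; "wrist_torque": the same for the moment, N m; "width": opening from 0.0 (shut) to 1.0 (fully open).
Only numpy, scipy, OpenCV 4.12 (cv2) and the standard library are available. Lean on these libraries where they do the work, as an engineer would, in place of code of your own. Each camera call takes 0.05 s, during which the arm holds its last target.

## Task

The bento is packed for Monday. With a fingertip, gently flick the toothed edge of the day wheel on its lid clockwise (seen from above), click by click, until Monday's long bar points at the arrow moulded behind the wheel, and leave it there, settled in that click: do not run past it. Do not squeeze or force the wheel, do not shove or lift the bento, and leave everything standing round it and on its lid where it is.

Things in the scene. Friction and masses are not known exactly. Their poses are not given: they have to be found in the camera images.
- bento: Purple lunch box with flat snap lid, loose, 0.6 to 1.1 kg, rubber foot; 120 mm along x, 190 mm along y (204 over the end flaps), lid top 60 mm above the bench. Origin: centre of underside, z up. Its -x long side is the front, towards the robot within 25 degrees. The day wheel lies flat on the lid, its axis vertical, 26 mm to -x and 35 mm to +y of the centre; a dip cup stands on the -y half.
- day_wheel (a joint): Day wheel angle (rad), growing clockwise seen from above; 0 = long bar at the arrow (a full turn away does not count). Seven clicks a turn, 0.898 each; starts 2 to 4 clicks short (about -3.6, -2.7 or -1.8). A spring seats each click: pushed just over half a click (0.45) on, the wheel springs into the next; let go sooner, it springs back. 1 to 2 N at the edge turns it.
- wheel_centre (a point): Centre of the wheel's top face, on its axis, 71.5 mm above the bench. Pale disc, 28 mm radius, 10 mm thick, with seven straight lugs 9 mm wide that stand out to 40 mm radius over the full thickness (61.5 to 71.5 mm above the bench), 51.4 degrees apart.
- bar_tip (a point): Outer end of the long black bar (22 x 9 mm) on the wheel's top face, 28 mm from the axis, midway between two lugs; it turns with the wheel. The other six days have a small black dot.
- arrow_tip (a point): Tip of the pale arrow, 46 mm from the wheel's axis to the bento's +x. It sits on a horseshoe guard, 9 mm high above the lid, 43 mm inner and 50 mm outer radius, round the back (+x) half of the wheel: only the front half of the edge is open to a fingertip.
- flick_edge (a point): Fixed point of the bento where the outer end of the front lug stands at each click: 40 mm from the axis to the bento's -x, 66.5 mm above the bench (half the lug's height), 6 mm out past the lid's front edge. Pushing this front lug to the bento's +y (left, seen from the robot) turns the wheel clockwise; the next lug then comes to this point.
- dip_cup: Small clear cup with white lid, 46 mm across, 25 mm high, loose on the right (-y) half of the bento's lid. Origin: centre of its underside. Leave alone.
- jar: Closed glass mini jar with steel lid, 56 mm across, 68 mm high, loose. Origin: centre of its underside. Leave alone.
- timer: Chrome kitchen timer, 72 mm across, 53 mm high, knob on top, loose. Origin: centre of its underside. Leave alone.
- sauce_bottle: Amber glass sauce bottle with black cap, 54 mm across, 114 mm high, loose. Origin: centre of its underside. Leave alone.
- chopstick_a: Red chopstick lying on the bench along its x, 222 mm long, 8 mm thick, loose, just right of the bento. Origin: under its middle. Leave alone.
- chopstick_b: The other red chopstick, 14 mm further right. Origin: under its middle. Leave alone.
- rice_bowl: Blue ceramic bowl, 100 mm across, 52 mm high, loose, behind the bento. Origin: centre of its underside. Leave alone.
Things that resemble listed ones, but are neither listed nor needed, are in the scene too. What is meant by the bento is not turquoise, and is the larger of those in its own colour.

How it is judged:
On the way:
1. the wheel has been clicked on to the last click before Monday and rests in it for a moment (value of joint day_wheel between -1.15 and -0.65 rad), for 0.2 s.
At the end, for the whole second after the job is handed in: The long bar points at the arrow: the wheel is at rest within 0.15 rad of joint value 0. The bento stands flat within 30 mm of where it was, the dip cup still stands on its lid (moved under 45 mm), and jar, timer, bottle, chopsticks and bowl are within 25 mm of where they were (value of joint day_wheel between -0.15 and 0.15 rad and velocity of joint day_wheel between -0.3 and 0.3 rad/s and distance of bento from where it was at the start of the episode below 0.03 m and height (world z) of bento below 0.006 m and angle between bento's own z axis and vertical below 0.05 rad and linear speed of bento below 0.02 m/s and height (world z) of dip_cup above 0.055 m and distance of dip_cup from where it was at the start of the episode below 0.045 m and distance of each of jar, timer, sauce_bottle, chopstick_a, chopstick_b, rice_bowl from where it was at the start of the episode below 0.025 m); the robot touches nothing.
It fails at once if the wheel is run past Monday, over halfway to the next click (value of joint day_wheel above 0.5 rad).
It fails at once if the bento or its wheel is gripped hard or forced: over 20 N between fingers and bento (contact force between the fingers and bento above 20 N).
It fails at once if the bento is lifted or tipped (height (world z) of bento above 0.012 m or angle between bento's own z axis and vertical above 0.15 rad).
It fails at once if the bento is shoved more than 40 mm (distance of bento from where it was at the start of the episode above 0.04 m).
It fails at once if something standing round the bento is knocked, lifted or carried off (distance of any of jar, timer, sauce_bottle, chopstick_a, chopstick_b, rice_bowl from where it was at the start of the episode above 0.03 m or distance of dip_cup from where it was at the start of the episode above 0.06 m).
It also fails if it takes over 51 s, if anything falls off the work surface, if the arm or the gripper's body presses on something with over 40 N, if the wrist force passes 120 N, or if a joint passes its speed limit or range.

## Working session

There is one attempt and no reset: what is moved stays moved. The work goes in short steps, Python scripts to look and compute and a shell command to move; the robot and the scene stay as the last step left them, time stands still between calls to the robot, and variables do not carry over. Pictures are saved under pics/ and viewed, and the job is handed in when it is done.

```bash
ls; mkdir -p pics; python3 - <<'E'
from rig import *
import cv2
for n in ["side","top","wrist"]:
    p,d=grab_frame(n); m=camera_model(n)
    cv2.imwrite(f"pics/{n}0.png",p); print(n,{k:(v if k!='pose' else __import__('numpy').round(v,3).tolist()) for k,v in m.items()})
s=sense(); print(s['clock'],s['tcp_pos'],s['eef_rot'],s['width'],s['ft_force'])
E
```

```text
pics
side {'fx': 450.9848446577305, 'fy': 450.9848446577305, 'cx': 327.91787376847753, 'cy': 241.46315285434122, 'k1': 0.011257157669523158, 'pose': [[0.74, -0.511, 0.436, 0.206], [-0.672, -0.566, 0.477, -0.39], [0.003, -0.647, -0.763, 0.729], [0.0, 0.0, 0.0, 1.0]]}
top {'fx': 523.6680464579874, 'fy': 523.6680464579874, 'cx': 313.09616951245187, 'cy': 247.0180968989717, 'k1': -0.0229977479959237, 'pose': [[-0.029, -0.994, 0.102, 0.446], [-1.0, 0.029, 0.0, 0.053], [-0.003, -0.102, -0.995, 1.173], [0.0, 0.0, 0.0, 1.0]]}
wrist {'fx': 377.22564530356703, 'fy': 377.22564530356703, 'cx': 315.06309699268644, 'cy': 239.9558908275583, 'k1': -0.007355059049832327, 'pose': [[0.276, 0.916, 0.292, 0.071], [0.961, -0.263, -0.084, 0.526], [0.0, 0.304, -0.953, 0.374], [0.0, 0.0, 0.0, 1.0]]}
0.15 [0.14490054 0.50430699 0.24167944] [[ 2.76154028e-01  9.61113330e-01 -3.46731856e-04]
 [ 9.61112544e-01 -2.76154245e-01 -1.22906167e-03]
 [-1.27701903e-03  6.16199411e-06 -9.99999185e-01]] 0.9998601352715516 [-0.56957101 -0.77137314  0.40130145]
```

View pics/side0.png

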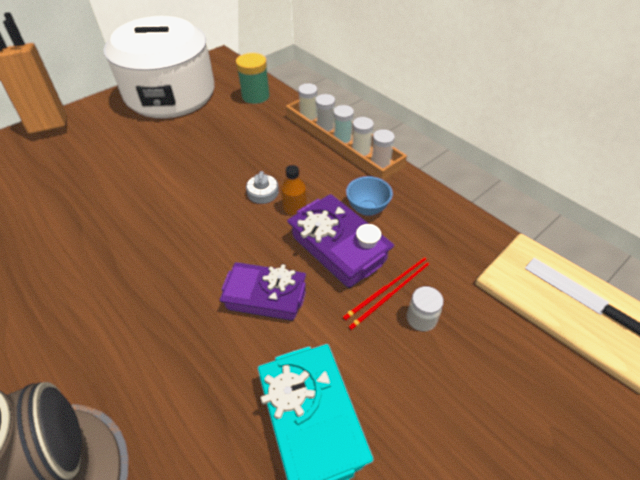

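View pics/top0.png

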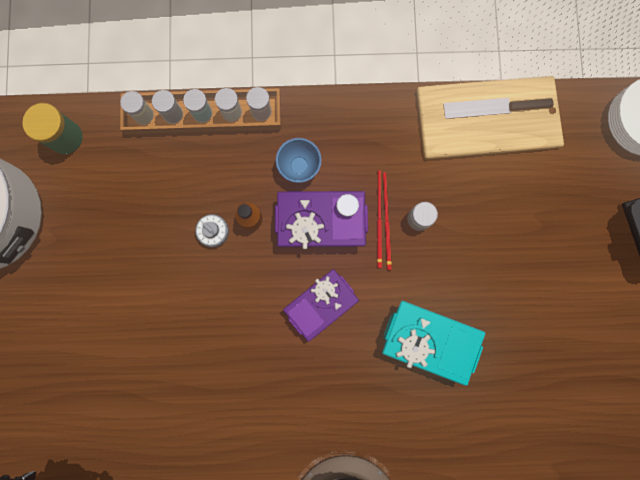

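View pics/wrist0.png

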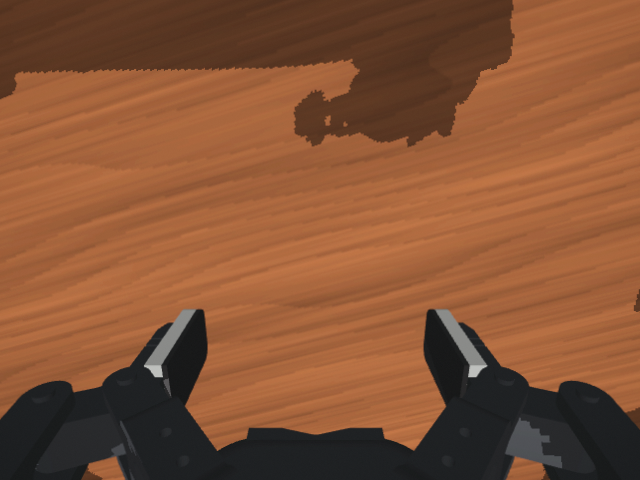

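The larger purple bento is at top (320,218) with its wheel near (305,229). In the side view the wheel is near (319,225). The smaller purple bento and the turquoise one are decoys. Next I'll zoom in and measure.

```bash
cat > h.py <<'E'
from rig import *
import cv2, numpy as np
def px2w(m,u,v,z=None,depth=None):
    x=(np.asarray(u,float)-m['cx'])/m['fx']; y=(np.asarray(v,float)-m['cy'])/m['fy']
    xd,yd=x,y
    for _ in range(8):
        s=1+m['k1']*(x*x+y*y); x,y=xd/s,yd/s
    d=np.stack([x,y,np.ones_like(x)],-1)
    T=m['pose']; w=d@T[:3,:3].T; o=T[:3,3]
    if depth is not None: return o+w*np.asarray(depth)[...,None]
    return o+w*((z-o[2])/w[...,2])[...,None]
def w2px(m,P):
    T=m['pose']; c=(np.asarray(P,float)-T[:3,3])@T[:3,:3]
    x=c[...,0]/c[...,2]; y=c[...,1]/c[...,2]; s=1+m['k1']*(x*x+y*y)
    return np.stack([m['fx']*x*s+m['cx'],m['fy']*y*s+m['cy']],-1)
E
python3 - <<'E'
from h import *
t=cv2.imread('pics/top0.png'); s=cv2.imread('pics/side0.png')
a=cv2.resize(t[180:260,265:375],None,fx=7,fy=7,interpolation=cv2.INTER_CUBIC)
b=cv2.resize(s[190:290,280:400],None,fx=6.5,fy=6,interpolation=cv2.INTER_CUBIC)
cv2.imwrite('pics/tz.png',a); cv2.imwrite('pics/sz.png',b)
p,d=grab_frame('top'); m=camera_model('top')
hsv=cv2.cvtColor(p,cv2.COLOR_BGR2HSV)
sub=np.zeros(d.shape,bool); sub[185:255,265:375]=1
mask=sub&(hsv[...,0]>125)&(hsv[...,0]<155)&(hsv[...,1]>100)
v,u=np.nonzero(mask&(d>0)); P=px2w(m,u,v,depth=d[v,u])
print(len(u),np.percentile(P[:,2],[5,25,50,75,95]))
L=P[P[:,2]>0.05]
r=cv2.minAreaRect(L[:,:2].astype(np.float32)*1000); print('lid rect',r)
# wheel: pale pixels
wh=sub&(hsv[...,1]<70)&(hsv[...,2]>140)
n,lab,st,ce=cv2.connectedComponentsWithStats(wh.astype(np.uint8))
for i in range(1,n):
    if st[i,4]>10:
        v,u=np.nonzero(lab==i); Q=px2w(m,u,v,depth=d[v,u]); print(ce[i],st[i],np.median(Q,0),Q.mean(0))
E
```

```text
3638 [0.05613325 0.05883048 0.06035134 0.06208064 0.06788371]
lid rect ((621.2086791992188, 33.267234802246094), (196.85801696777344, 119.2881088256836), 88.27674865722656)
[347.38010204 204.49234694] [337 194  22  22 392] [ 0.64588805 -0.02130343  0.08489465] [ 0.64559563 -0.0214469   0.08579657]
[304.54545455 202.78181818] [300 200  10   9  55] [0.65625646 0.0681072  0.06990587] [0.65504257 0.06880208 0.06935949]
[304.44334278 228.92209632] [286 212  38  37 706] [0.59982206 0.07145676 0.07136025] [0.59827986 0.07051805 0.07218475]
```

View pics/tz.png

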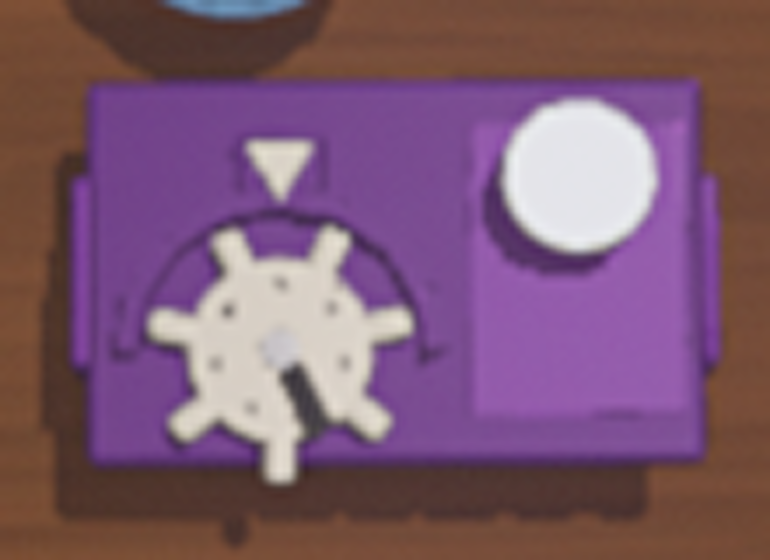

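View pics/sz.png

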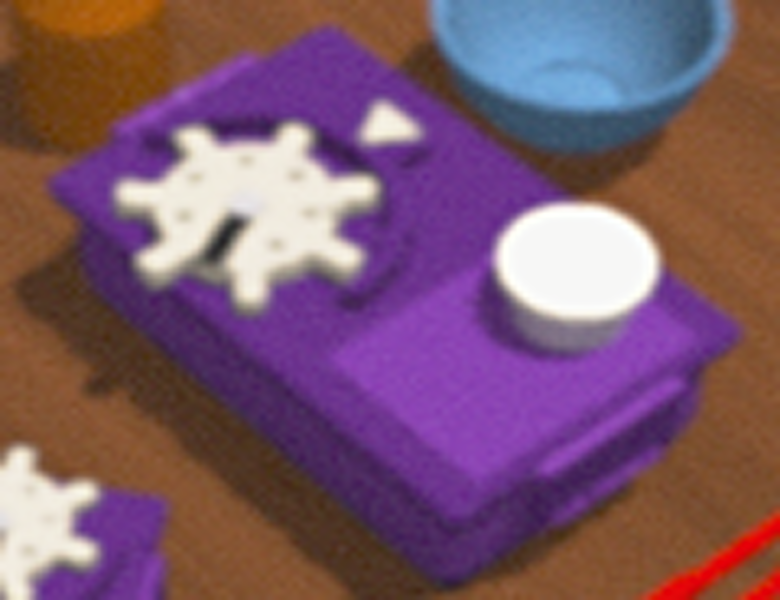

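```bash
cat > fit.py <<'E'
from h import *
from scipy.optimize import minimize
def wheel_poly(cx,cy,th,z):
    # th: direction of arrow (bento +x) yaw; lugs at th+pi+k*51.43
    pts=[]
    for k in range(7):
        a=th+np.pi+k*2*np.pi/7; e=np.array([np.cos(a),np.sin(a)]); f=np.array([-e[1],e[0]])
        for r,s in((27.6,-4.5),(40,-4.5),(40,4.5),(27.6,4.5)): pts.append(e*r+f*s)
        b=np.arctan2(4.5,27.6)
        for q in np.linspace(b,2*np.pi/7-b,6)[1:-1]: pts.append(28*np.array([np.cos(a+q),np.sin(a+q)]))
    p=np.array(pts)/1000+[cx,cy]
    return np.c_[p,np.full(len(p),z)]
def mask(n,p,c,r=30):
    hsv=cv2.cvtColor(p,cv2.COLOR_BGR2HSV)
    wh=((hsv[...,1]<75)&(hsv[...,2]>120)).astype(np.uint8)
    _,lab,st,ce=cv2.connectedComponentsWithStats(wh)
    l=lab[int(c[1]),int(c[0])-4]
    if l==0: l=lab[int(c[1])-6,int(c[0])-6]
    mk=(lab==l).astype(np.uint8)
    return cv2.morphologyEx(mk,cv2.MORPH_CLOSE,np.ones((3,3)))
def fit(views,x0,full=True):
    S=8
    def cost(x,rep=False):
        tot=[]
        for (m,mk,o) in views:
            P=w2px(m,wheel_poly(x[0],x[1],x[2],x[3]))
            P2=w2px(m,wheel_poly(x[0],x[1],x[2],x[3]-0.01))
            h,w=mk.shape
            im=np.zeros((h*S,w*S),np.uint8)
            for Q in (P2,P):
                cv2.fillPoly(im,[np.round(((Q-o+0.5)*S)).astype(np.int32)],255)
            ren=cv2.resize(im,(w,h),interpolation=cv2.INTER_AREA)/255.
            tot.append(np.abs(ren-mk).sum()/mk.sum())
        return tot if rep else sum(tot)
    best=min((minimize(cost,np.array(x0)+[0,0,dy,0],method='Nelder-Mead',options=dict(initial_simplex=np.array(x0)+[0,0,dy,0]+np.vstack([np.zeros(4),np.diag([.004,.004,.08,.003])]))) for dy in(-.1,0,.1)),key=lambda r:r.fun)
    return best.x,cost(best.x,True)
E
python3 - <<'E'
from fit import *
V=[]
for n,c,b in (('top',(305,229),(275,200,340,260)),('side',(316,230),(285,195,350,255))):
    p=cv2.imread(f'pics/{n}0.png'); mk=mask(n,p,c)
    mk=mk[b[1]:b[3],b[0]:b[2]]; print(n,mk.sum())
    V.append((camera_model(n),mk.astype(float),np.array(b[:2],float)))
for vs in (V[:1],V[1:],V):
    x,r=fit(vs,[0.598,0.070,-0.03,0.0715]); print(np.round(x,4),r)
# neighbours
m=camera_model('top')
for nm,uv,z in (('bottle cap',(245,211),.114),('timer',(211,230),.053),('cup',(347,204.5),.085),('small wheel',(325,290),.06),('jar',(424,214),.068),('bowl',(299,160),.052)):
    print(nm,px2w(m,*map(np.array,uv),z=z))
p,d=grab_frame('top')
print('small lid z',px2w(m,np.array([305,340]),np.array([318,300]),depth=d[[318,300],[305,340]]))
E
```

```text
top 746
side 799
[ 0.5976  0.0703 -0.0253  0.0753] [np.float64(0.11348367765336698)]
[ 0.5975  0.0692 -0.0241  0.0743] [np.float64(0.09692016982011828)]
[ 0.598   0.0704 -0.0222  0.0728] [np.float64(0.11492403932082217), np.float64(0.0993644015804069)]
bottle cap [0.633188   0.19064889 0.114     ]
timer [0.60459951 0.27277735 0.053     ]
cup [ 0.64574637 -0.02073525  0.085     ]
small wheel [0.46812114 0.03075413 0.06      ]
jar [ 0.62347493 -0.18562666  0.068     ]
bowl [0.75375718 0.07858308 0.052     ]
small lid z [[ 0.40998687  0.07507114  0.0441965 ]
 [ 0.44609875 -0.00098168  0.045802  ]]
```

```bash
python3 -m crank '[[[0.4,-0.48,0],[0,0,0.07],1],[[0.4,-0.48,0],[0,0,0.07],1],[[0.4,-0.48,0],[0,0,0],1],[[0.4,-0.48,0],[0,0,0],1],[[0.4,-0.48,0],[0,0,0],1],[[0.4,-0.48,0],[0,0,0],1],[[0.4,-0.48,0],[0,0,0],1],[[0.4,-0.48,0],[0,0,0],1],[[0.4,-0.48,0],[0,0,0],1],[[0.4,-0.48,0],[0,0,0],1]]' 20
python3 - <<'E'
from h import *
s=sense(); print(s['clock'],s['tcp_pos'],np.round(s['eef_rot'],3).tolist(),s['width'],s['ft_force'])
p,d=grab_frame('wrist'); cv2.imwrite('pics/w1.png',p); np.save('w1d.npy',d); m=camera_model('wrist'); print(np.round(m['pose'],3).tolist())
E
```

```text
clock: 1.25
tcp_pos: [0.4484, 0.1349, 0.2407]
eef_rot: [[-0.019, 1.0, 0.002], [1.0, 0.019, 0.0], [0.0, 0.002, -1.0]]
ft_force: [0.3, 1.0, 0.2]
width: 0.001
1.25 [0.44843998 0.13485184 0.24068483] [[-0.019, 1.0, 0.002], [1.0, 0.019, 0.0], [0.0, 0.002, -1.0]] 0.0012056745220539152 [0.267953   0.97284116 0.16118079]
[[-0.014, 0.951, 0.308, 0.375], [1.0, 0.014, 0.002, 0.129], [-0.002, 0.308, -0.951, 0.372], [0.0, 0.0, 0.0, 1.0]]
```

View pics/w1.png

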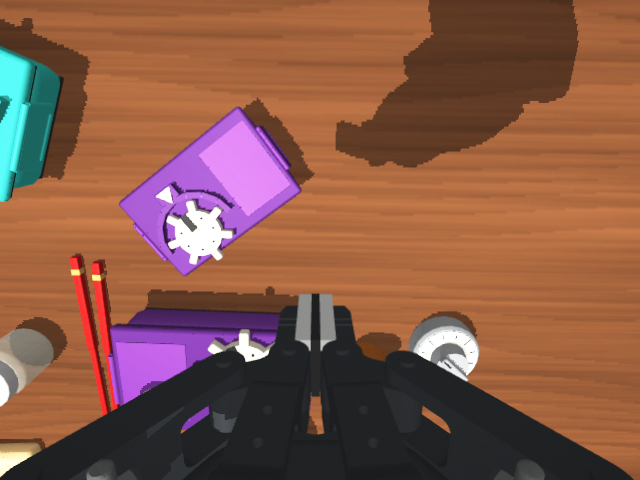

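```bash
python3 - <<'E'
from h import *
d=np.load('w1d.npy'); m=camera_model('wrist'); s=sense()
R=np.array(s['eef_rot']); t=np.array(s['tcp_pos'])
for v in (292,294,296,300,305,312,320,330,340):
    u=np.arange(280,360); dd=d[v,u]; ok=(dd>0)&(dd<0.2)
    if not ok.any(): print(v,'none'); continue
    P=(px2w(m,u[ok],np.full(ok.sum(),v),depth=dd[ok])-t)@R*1000
    print(v,u[ok][[0,-1]],'x',P[[0,-1],0].round(1),'y',P[:,1].min().round(1),P[:,1].max().round(1),'z',P[:,2].min().round(1),P[:,2].max().round(1))
E
```

```text
292 none
294 [300 331] x [-6.4  6.1] y -10.5 -9.7 z 4.9 6.6
296 [299 332] x [-6.7  6.5] y -10.5 -9.5 z 3.0 5.0
300 [299 332] x [-6.5  6.3] y -10.6 -9.6 z -0.5 1.4
305 [287 344] x [-11.5  11.3] y -10.8 -5.4 z -5.0 5.3
312 [281 350] x [-13.6  13.2] y -10.7 -5.5 z -10.2 -0.7
320 [280 352] x [-13.3  13.4] y -10.7 -5.2 z -15.9 -6.3
330 [280 353] x [-12.7  13.1] y -11.0 -5.5 z -23.0 -13.9
340 [280 355] x [-12.2  13.2] y -11.8 -5.3 z -30.1 -20.0
```

The top view shows the bar front-right, about 154° clockwise of the arrow, which is 4 clicks short (about -3.6). The wrist view shows the shut fingertips at (298–335, 294–340). The pads are about 13 mm across the jaws by 21 mm, and the wider finger body starts about 6 mm above the tips. I'll come in from the front-right of the wheel.

```bash
python3 -m crank '[[[0.4,-0.37,0],[0,0,-0.0215],1],[[0.4,-0.37,0],[0,0,0],1],[[0.4,-0.37,0],[0,0,0],1],[[0,0,-0.5],[0,0,0],1],[[0,0,-0.5],[0,0,0],1],[[0,0,-0.4],[0,0,0],1],[[0,0,-0.3],[0,0,0],1],[[0,0,-0.15],[0,0,0],1],[[0,0,0],[0,0,0],1]]' 
cat > look.py <<'E'
import sys
from fit import *
k=sys.argv[1]
V=[]
for n,c,b in (('top',(305,229),(275,200,340,260)),('side',(316,230),(285,195,350,255))):
    p,d=grab_frame(n); cv2.imwrite(f'pics/{n}{k}.png',p)
    V.append(cv2.resize(p[b[1]-20:b[3]+20,b[0]-20:b[2]+20],(400,400),interpolation=cv2.INTER_CUBIC))
cv2.imwrite(f'pics/z{k}.png',np.hstack(V))
s=sense(); R=np.array(s['eef_rot'])
C=np.array([0.598,0.0703]); e=np.array([1,-.024]); f=np.array([.024,1])
t=np.array(s['tcp_pos']); q=t[:2]-C
print('clock',s['clock'],'tcp',t.round(4),'bento xy mm',(q@e*1000).round(1),(q@f*1000).round(1),'toolx',R[:,0].round(3),'F',np.round(s['ft_force'],2))
E
python3 look.py 1
```

```text
clock: 2.2
tcp_pos: [0.548, 0.038, 0.0965]
eef_rot: [[0.041, 0.999, 0.006], [0.999, -0.041, -0.003], [-0.003, 0.006, -1.0]]
ft_force: [-0.8, -0.0, 0.1]
width: -0.0
clock 2.3 tcp [0.5492 0.0381 0.0985] bento xy mm -48.1 -33.4 toolx [ 0.041  0.999 -0.003] F [-0.82 -0.82  0.34]
```

View pics/z1.png

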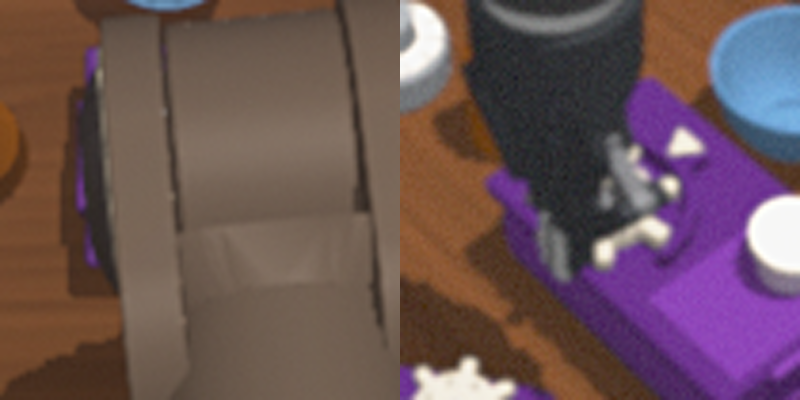

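The side view shows the fingers just in front and to the right of the wheel, still above the lid. The top view is blocked by the arm. I'll back off, then lower.

```bash
python3 -m crank '[[[-0.13,0.16,0],[0,0,-0.005],1],[[0,0,-0.12],[0,0,0],1],[[0,0,-0.1],[0,0,0],1],[[0,0,-0.04],[0,0,0],1],[[0,0,0],[0,0,0],1],[[0,0,0],[0,0,0],1]]' 
python3 look.py 2; python3 - <<'E'
from h import *
p,d=grab_frame('wrist'); cv2.imwrite('pics/w2.png',p)
E
```

```text
clock: 2.9
tcp_pos: [0.5438, 0.0503, 0.0837]
eef_rot: [[0.051, 0.999, 0.02], [0.999, -0.051, -0.003], [-0.002, 0.02, -1.0]]
ft_force: [0.2, -0.3, 0.4]
width: -0.002
clock 3.0 tcp [0.5438 0.0503 0.0837] bento xy mm -53.7 -21.3 toolx [ 0.051  0.999 -0.002] F [ 0.85 -0.34  1.  ]
```

View pics/z2.png

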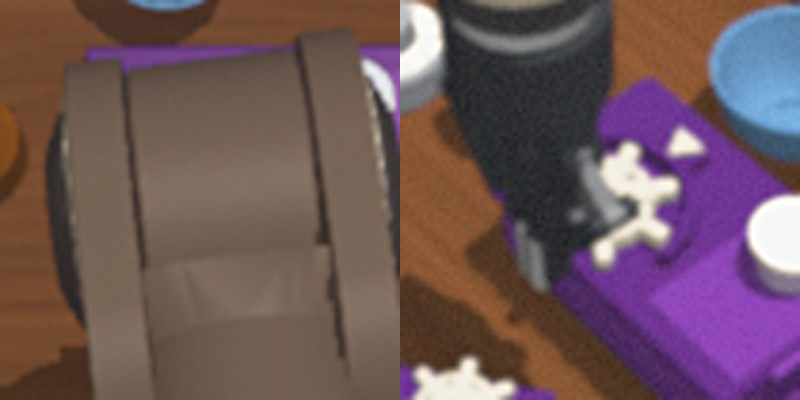

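View pics/w2.png

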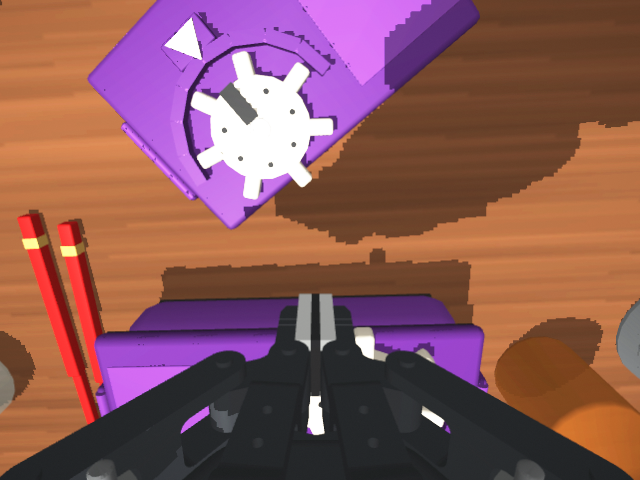

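The wrist view shows the front lug at (364,340), just left (+y) of the shut tips at (298–335, 294–340). I'll lower the last few mm and correct the small tilt.

```bash
python3 -m crank '[[[0,0,-0.09],[0,0.01,-0.01],1],[[0,0,0],[0,0,0],1]]' 
python3 -m crank '[[[-0.01,0,-0.05],[0,0.005,-0.008],1],[[0,0,0],[0,0,0],1]]'
```

```text
clock: 3.25
tcp_pos: [0.5439, 0.0502, 0.0768]
eef_rot: [[0.073, 0.997, -0.001], [0.997, -0.073, -0.003], [-0.003, -0.001, -1.0]]
ft_force: [-0.1, 0.0, -0.0]
width: 0.003
clock: 3.45
tcp_pos: [0.5431, 0.0502, 0.0723]
eef_rot: [[0.09, 0.996, -0.013], [0.996, -0.09, -0.003], [-0.004, -0.013, -1.0]]
ft_force: [0.1, -0.3, 0.1]
width: 0.001
```

```bash
python3 -m crank '[[[0,0,0.06],[0,-0.006,0.03],1],[[0,0,0],[0,0,0],1]]'; python3 look.py 3
```

```text
clock: 3.65
tcp_pos: [0.5431, 0.0502, 0.0763]
eef_rot: [[0.029, 1.0, -0.002], [1.0, -0.029, -0.004], [-0.004, -0.002, -1.0]]
ft_force: [0.5, -0.1, 0.1]
width: 0.001
clock 3.75 tcp [0.5429 0.0502 0.0759] bento xy mm -54.6 -21.5 toolx [ 0.03   1.    -0.004] F [ 0.03  0.11 -0.11]
```

```bash
python3 -m crank '[[[0.07,0,0],[0,0,0],1],[[0.065,0,0],[0,0,0],1],[[0,0,0],[0,0,0],1]]'; python3 -m crank '[[[0,0.06,0],[0,0,0],1],[[0,0.06,0],[0,0,0],1],[[0,0.06,0],[0,0,0],1],[[0,0,0],[0,0,0],1]]'; python3 look.py 4;  python3 - <<'E'
from h import *
p,d=grab_frame('wrist'); cv2.imwrite('pics/w4.png',p[240:480,160:480])
E
```

```text
clock: 4.05
tcp_pos: [0.554, 0.0502, 0.0757]
eef_rot: [[0.032, 0.999, -0.003], [0.999, -0.032, -0.004], [-0.004, -0.003, -1.0]]
ft_force: [0.8, -0.4, 0.3]
width: 0.0
clock: 4.45
tcp_pos: [0.5542, 0.0645, 0.0755]
eef_rot: [[0.033, 0.999, -0.003], [0.999, -0.033, -0.005], [-0.005, -0.003, -1.0]]
ft_force: [-0.0, -0.5, 0.0]
width: 0.001
clock 4.55 tcp [0.5542 0.0641 0.0755] bento xy mm -43.7 -7.2 toolx [ 0.034  0.999 -0.005] F [-0.12 -0.81  0.51]
```

View pics/z4.png

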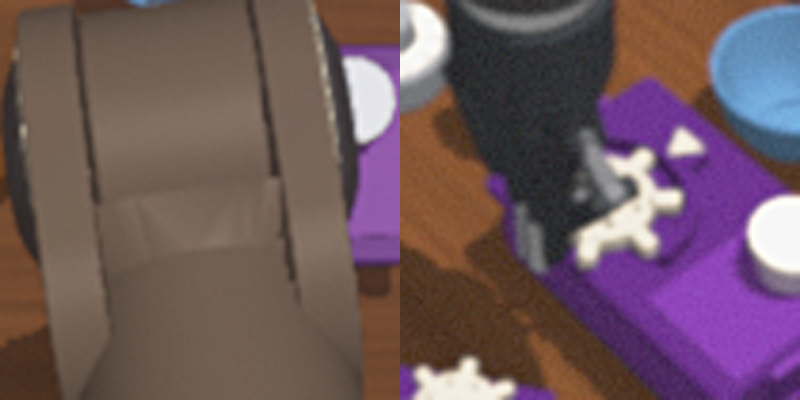

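View pics/w4.png

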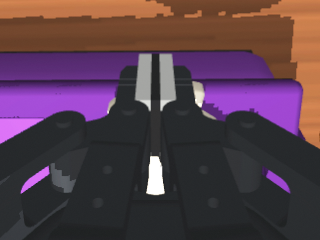

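The wheel has begun to turn: the lugs have shifted in the side view, and the wrist view shows the front lug against the left pad at crop (200,92). I'll keep going through the click.

```bash
python3 -m crank '[[[0,0.06,0],[0,0,0],1],[[0,0.06,0],[0,0,0],1],[[0,0.06,0],[0,0,0],1],[[0,0.06,0],[0,0,0],1],[[0,0.05,0],[0,0,0],1],[[0,0,0],[0,0,0],1]]';  python3 look.py 5;  python3 - <<'E'
from h import *
p,d=grab_frame('wrist'); cv2.imwrite('pics/w5.png',p[240:480,160:480])
E
```

```text
clock: 5.2
tcp_pos: [0.5542, 0.0879, 0.0758]
eef_rot: [[0.034, 0.999, -0.003], [0.999, -0.034, -0.004], [-0.004, -0.003, -1.0]]
ft_force: [-0.6, -0.1, -0.3]
width: -0.001
clock 5.3 tcp [0.5541 0.0875 0.0758] bento xy mm -44.3 16.1 toolx [ 0.034  0.999 -0.004] F [0.29 0.19 0.18]
```

View pics/z5.png

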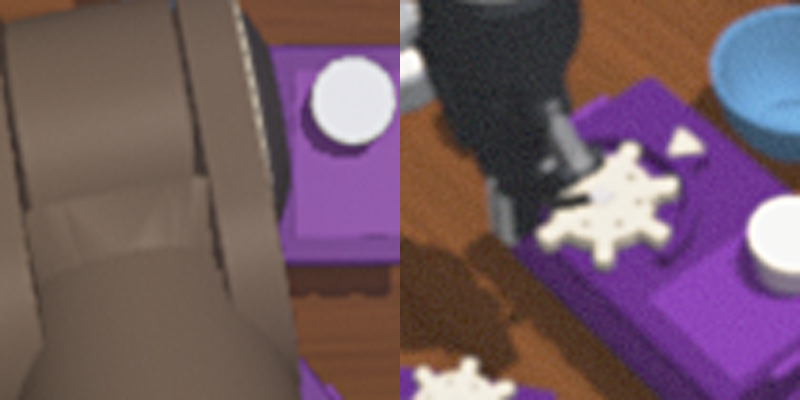

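View pics/w5.png

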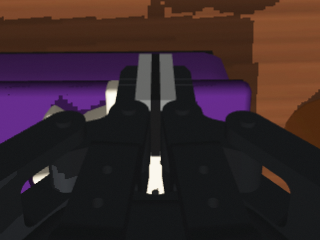

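First click done: the side view shows the bar turned one notch, the contact force is back near zero, and the next lug is at the front. I'll retract and go round to the right.

```bash
python3 -m crank '[[[-0.08,0,0],[0,0,0],1],[[-0.07,0,0],[0,0,0],1],[[0,0,0],[0,0,0],1],[[0,-0.13,0],[0,0,0],1],[[0,-0.13,0],[0,0,0],1],[[0,-0.13,0],[0,0,0],1],[[0,-0.1,0],[0,0,0],1],[[0,0,0],[0,0,0],1]]';  python3 look.py 6
```

```text
clock: 6.15
tcp_pos: [0.5415, 0.0461, 0.0758]
eef_rot: [[0.036, 0.999, -0.003], [0.999, -0.036, -0.005], [-0.005, -0.003, -1.0]]
ft_force: [0.1, 1.0, -0.2]
width: 0.004
clock 6.25 tcp [0.5415 0.0469 0.0758] bento xy mm -55.9 -24.8 toolx [ 0.035  0.999 -0.004] F [0.39 0.35 0.5 ]
```

View pics/z6.png

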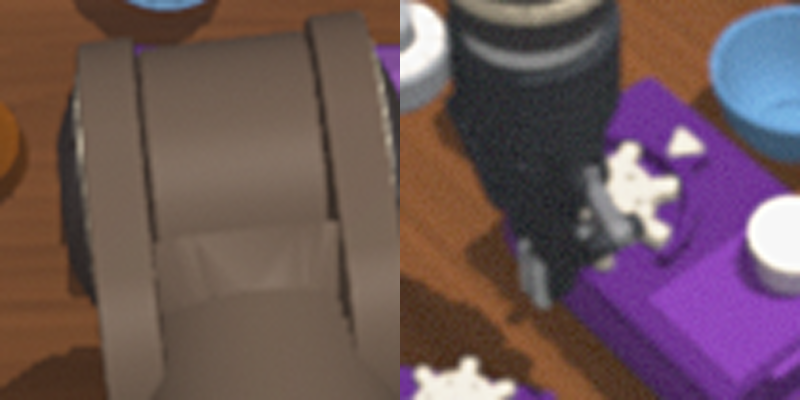

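The arm is back at the front-right and the wheel is still seated. Second click next.

```bash
python3 -m crank '[[[0.07,0,0],[0,0,0],1],[[0.075,0,0],[0,0,-0.005],1],[[0,0,0],[0,0,0],1],[[0,0.06,0],[0,0,0],1],[[0,0.06,0],[0,0,0],1],[[0,0.06,0],[0,0,0],1],[[0,0.06,0],[0,0,0],1],[[0,0.06,0],[0,0,0],1],[[0,0.06,0],[0,0,0],1],[[0,0.06,0],[0,0,0],1],[[0,0.06,0],[0,0,0],1],[[0,0.02,0],[0,0,0],1],[[0,0,0],[0,0,0],1]]';  python3 look.py 7
```

```text
clock: 7.55
tcp_pos: [0.5535, 0.0897, 0.0758]
eef_rot: [[0.043, 0.999, -0.003], [0.999, -0.043, -0.004], [-0.004, -0.003, -1.0]]
ft_force: [-0.1, -0.5, 0.4]
width: 0.001
clock 7.65 tcp [0.5535 0.0893 0.0758] bento xy mm -44.9 18.0 toolx [ 0.044  0.999 -0.004] F [-0.46  0.54 -1.11]
```

View pics/z7.png

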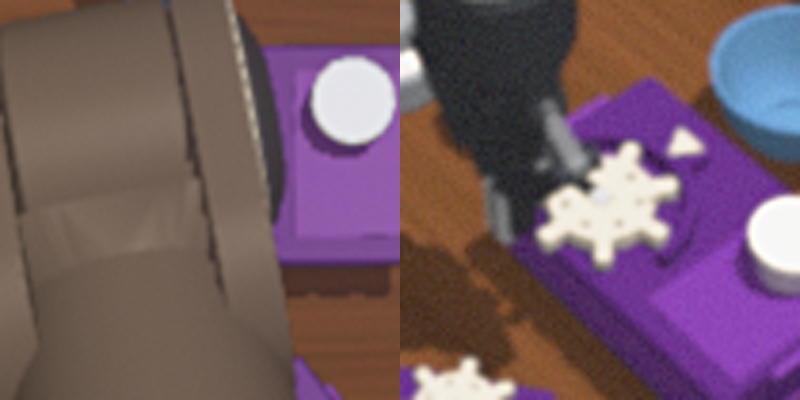

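Second click done: in the side view the bar now points up-left under the finger, so the wheel should be near -1.8. Third click.

```bash
python3 -m crank '[[[-0.08,0,0],[0,0,0],1],[[-0.07,0,0],[0,0,0],1],[[0,0,0],[0,0,0],1],[[0,-0.13,0],[0,0,0.005],1],[[0,-0.13,0],[0,0,0],1],[[0,-0.13,0],[0,0,0],1],[[0,-0.1,0],[0,0,0],1],[[0,0,0],[0,0,0],1]]';  python3 look.py 8
```

```text
clock: 8.45
tcp_pos: [0.5409, 0.048, 0.0759]
eef_rot: [[0.034, 0.999, -0.003], [0.999, -0.034, -0.005], [-0.005, -0.003, -1.0]]
ft_force: [0.5, 0.4, 0.8]
width: -0.001
clock 8.55 tcp [0.541  0.0488 0.0759] bento xy mm -56.5 -22.8 toolx [ 0.034  0.999 -0.004] F [ 1.11 -0.19  0.47]
```

View pics/z8.png

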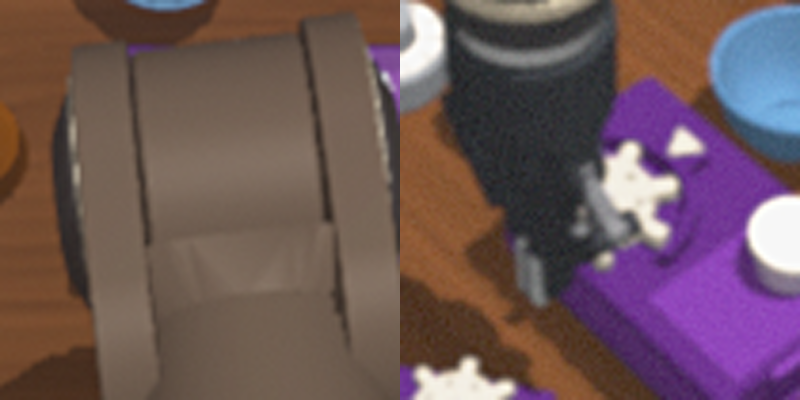

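```bash
python3 -m crank '[[[0.075,0,0],[0,0,0],1],[[0.075,0,0],[0,0,0],1],[[0,0,0],[0,0,0],1],[[0,0.06,0],[0,0,0],1],[[0,0.06,0],[0,0,0],1],[[0,0.06,0],[0,0,0],1],[[0,0.06,0],[0,0,0],1],[[0,0.06,0],[0,0,0],1],[[0,0.06,0],[0,0,0],1],[[0,0.06,0],[0,0,0],1],[[0,0.05,0],[0,0,0],1],[[0,0,0],[0,0,0],1],[[0,0,0],[0,0,0],1]]';  python3 look.py 9
python3 -m crank '[[[-0.08,0,0],[0,0,0],1],[[-0.07,0,0],[0,0,0],1],[[0,0,0],[0,0,0],1],[[0,0,0],[0,0,0],1],[[0,0,0],[0,0,0],1]]'; python3 look.py 10
```

```text
clock: 9.85
tcp_pos: [0.5533, 0.0892, 0.0758]
eef_rot: [[0.031, 1.0, -0.003], [1.0, -0.031, -0.004], [-0.004, -0.003, -1.0]]
ft_force: [-0.1, 0.3, 0.3]
width: 0.006
clock 9.95 tcp [0.5533 0.089  0.0758] bento xy mm -45.1 17.6 toolx [ 0.031  1.    -0.004] F [ 0.53  0.39 -0.03]
clock: 10.45
tcp_pos: [0.5407, 0.0883, 0.0758]
eef_rot: [[0.032, 0.999, -0.003], [0.999, -0.032, -0.004], [-0.004, -0.003, -1.0]]
ft_force: [0.5, -0.4, -0.4]
width: 0.001
clock 10.55 tcp [0.5408 0.0883 0.0758] bento xy mm -57.6 16.7 toolx [ 0.032  0.999 -0.004] F [ 0.61 -0.46  0.21]
```

View pics/z10.png

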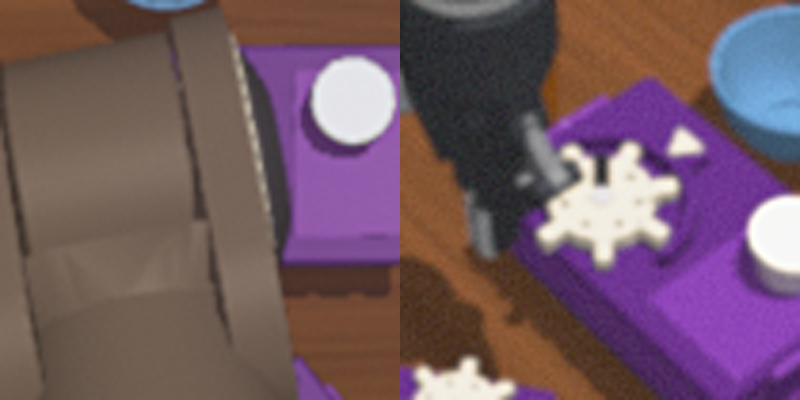

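Third click done and the wheel is resting: the bar points up in the side view at crop (600,165), one notch before the arrow at (685,143). That is about -0.9. Last click, a little slower.

```bash
python3 -m crank '[[[0,-0.13,0],[0,0,0],1],[[0,-0.13,0],[0,0,0],1],[[0,-0.13,0],[0,0,0],1],[[0,-0.1,0],[0,0,0],1],[[0,0,0],[0,0,0],1]]';  python3 look.py 11
python3 -m crank '[[[0.075,0,0],[0,0,0],1],[[0.075,0,0],[0,0,0],1],[[0,0,0],[0,0,0],1],[[0,0.06,0],[0,0,0],1],[[0,0.06,0],[0,0,0],1],[[0,0.05,0],[0,0,0],1],[[0,0.05,0],[0,0,0],1],[[0,0.05,0],[0,0,0],1],[[0,0.05,0],[0,0,0],1],[[0,0.04,0],[0,0,0],1],[[0,0.04,0],[0,0,0],1],[[0,0,0],[0,0,0],1]]'; python3 look.py 12
```

```text
clock: 11.05
tcp_pos: [0.541, 0.0478, 0.0757]
eef_rot: [[0.033, 0.999, -0.003], [0.999, -0.033, -0.005], [-0.005, -0.003, -1.0]]
ft_force: [-0.1, 0.3, -0.1]
width: 0.002
clock 11.15 tcp [0.541  0.0486 0.0757] bento xy mm -56.4 -23.1 toolx [ 0.032  0.999 -0.004] F [-0.11  0.87 -0.64]
clock: 12.35
tcp_pos: [0.5536, 0.083, 0.0759]
eef_rot: [[0.03, 1.0, -0.002], [1.0, -0.03, -0.004], [-0.004, -0.002, -1.0]]
ft_force: [0.4, 0.2, -0.0]
width: -0.003
clock 12.45 tcp [0.5536 0.0826 0.076 ] bento xy mm -44.7 11.3 toolx [ 0.03   1.    -0.004] F [0.11 0.29 0.95]
```

View pics/z12.png

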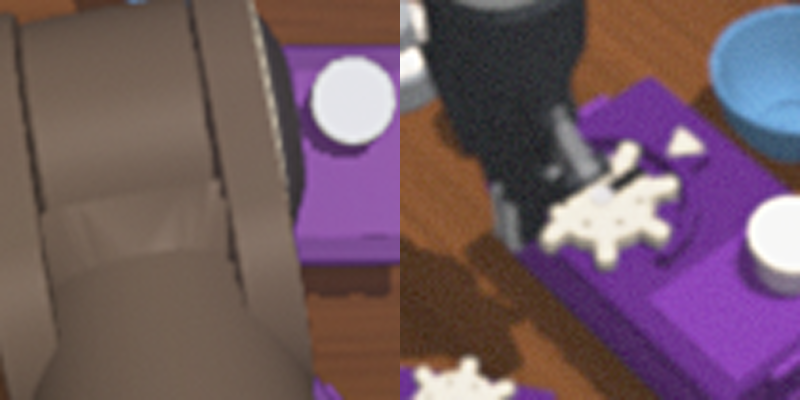

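The wheel has sprung over and the bar points at the arrow. I'll step 3 mm left to sit mid-gap, back straight out, then rise and move clear.

```bash
python3 -m crank '[[[0,0.04,0],[0,0,0],1],[[0,0,0],[0,0,0],1],[[-0.08,0,0],[0,0,0],1],[[-0.07,0,0],[0,0,0],1],[[-0.1,0,0],[0,0,0],1],[[0,0,0.2],[0,0,0],1],[[0,0,0.4],[0,0,0],1],[[0,0,0.5],[0,0,0],1],[[-0.3,0,0.5],[0,0,0],1],[[-0.5,0.3,0.3],[0,0,0],1],[[-0.5,0.5,0],[0,0,0],1],[[-0.3,0.5,0],[0,0,0],1],[[0,0.5,0],[0,0,0],1],[[0,0.3,0],[0,0,0],1],[[0,0,0],[0,0,0],1],[[0,0,0],[0,0,0],1]]'; python3 look.py 13
python3 - <<'E'
from fit import *
V=[]
for n,c,b in (('top',(305,229),(275,200,340,260)),('side',(316,230),(285,195,350,255))):
    p=cv2.imread(f'pics/{n}13.png'); mk=mask(n,p,c)
    mk=mk[b[1]:b[3],b[0]:b[2]]; print(n,mk.sum())
    V.append((camera_model(n),mk.astype(float),np.array(b[:2],float)))
x,r=fit(V,[0.598,0.070,-0.03,0.0715]); print(np.round(x,4),r)
E
```

```text
clock: 14.05
tcp_pos: [0.4004, 0.2429, 0.2231]
eef_rot: [[0.034, 0.999, -0.005], [0.999, -0.034, -0.002], [-0.002, -0.005, -1.0]]
ft_force: [0.3, -1.1, 0.3]
width: 0.005
clock 14.15 tcp [0.4008 0.2423 0.2231] bento xy mm -201.3 167.3 toolx [ 0.035  0.999 -0.002] F [-0.01 -0.27 -0.46]
top 747
side 808
[ 0.5977  0.0702 -0.0232  0.0729] [np.float64(0.1232590492689713), np.float64(0.09009900990099011)]
```

View pics/z13.png

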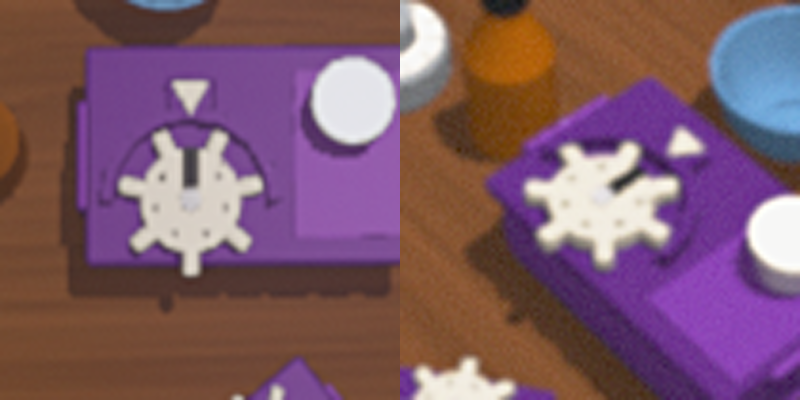

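View pics/top13.png

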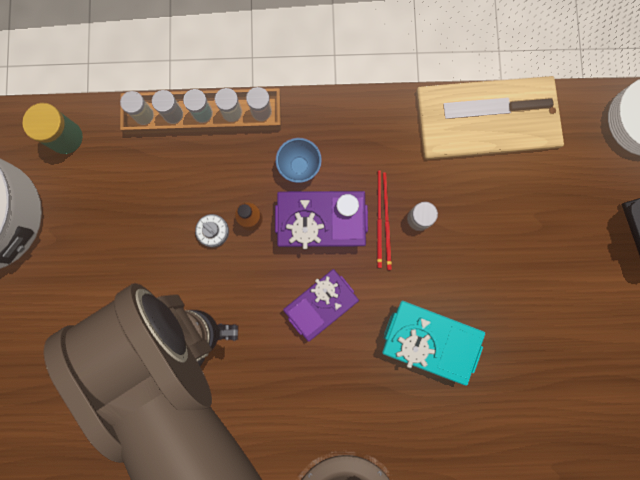

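Both views show the bar at the arrow: in the top crop the bar is at (190,165) and the arrow tip at (190,113). The fit puts the wheel centre within 1 mm of its starting place. The cup, jar, timer, bottle, chopsticks and bowl look unmoved in the top picture, and the arm is clear.

```bash
python3 -c "
from rig import *
print(finish_job())"
```

```text
the job is handed in; nothing more can be done
None
```

The day wheel on the larger purple bento now has Monday's long bar pointing at the arrow, and the job is handed in. No verdict was reported.

- **What I did:** The wheel started four clicks short (about -3.6). With the shut fingertips I flicked the front lug to the left four times. I let the wheel rest on the last click before Monday, then made a slower final push and backed straight out. The clock read about 14 s of the 51 s allowed.
- **Wheel and bento:** Both camera views show the bar in line with the arrow. The fitted wheel centre is within about 1 mm of where it started, and the angle fit shows the lugs seated to within about 0.01 rad. That fit only checks the lugs; which day is at the arrow I read by eye from the pictures.
- **Forces:** The readings I took, at the ends of moves, stayed at or below about 1.5 N. I did not sample force during the pushes.
- **Everything else:** The dip cup, jar, timer, bottle, chopsticks and bowl look unmoved in the last top picture. I compared that by eye rather than measuring each one. The arm was clear of everything.
- **Disagreement:** The cameras put the wheel's top at 72.8 mm against the 71.5 mm given, which is within the 2 mm calibration.

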